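# Put away the kiln load: planters onto matching saucers, props and tool into their bays

### The arm

A 6-joint arm with a two-finger parallel gripper is mounted at the origin on the work surface. World frame = base frame: x ahead of the robot, y to its left, z up, the work surface at z = 0. Lengths are in mm, angles in rad, forces in N, time in s.
With the tool pointing down it reaches from about 400 to 925 mm from the base axis. Payload 12.5 kg.
Tool frame: the origin (TCP) lies at the very end of the fingers, on their centre line; the grasp point (between the pads) lies 19 mm behind it (env.hold_point_z is the distance from the TCP to the grasp point, in mm); z points along the fingers, y is the line along which they close (so a half turn about z gives the same grasp; the last joint's range is limited). The gripper opens to 95 mm and grips with 3 to 60 N. Pads are 20 mm wide; open, the fingers measure 119 mm over their backs; the gripper's body (75 mm by 180 mm) begins 59 mm behind the grasp point.
Start: joints at [-1.309, 0.491, 1.559, -0, 1.092, -0.106], TCP at [224.751, -583.21, 214.661] pointing down, gripper open.
Joint ranges: [-3.1, 3.1], [-0.84, 2.19], [0.05, 2.79], [-1.13, 4.28], [0.06, 2.93], [-2.69, 2.69]. Speed limits (rad/s): [2.22, 2.22, 2.79, 3.14, 3.14, 3.14].

### API

Orientations are given as a rotation vector (axis times angle).
In Python, from cell import telemetry, cams, env, cut_out gives the robot as it stands.
- The arm moves only by the tool arm_command, never from a script. Its argument "commands" is a list that holds one entry, the list of rows, each a list of 5 numbers: the finger opening in m, from 0 to 0.0951, then the shift along the tool's x, y, z in m, then the turn about the tool's z in degrees. A call has 1 to 8 rows; each row is the pose to reach, as a shift and turn from the pose commanded when the call began, along the tool's axes at that moment; what a row does not reach only later rows make up. A row lasts 1/10 s, in which the tool goes at most 50 mm and 8.59 degrees, less where a joint would pass 70% of its speed; a pose out of reach is approached as far as the arm can. A call with a gripper value outside its range is refused whole. The fingers move at their own pace and stop on an object; "newtons" is the grip in N (left out, the last holds). Time passes only in rows, so rows that repeat a pose let the fingers close. It gives the time, the measured TCP pose, the force, the opening and the grip force at its end, in the units of the state.
- telemetry.get_state(): the state, without advancing time (a new reading comes with each control period).
- cams.read_camera(name): name is "scene" or "top" or "wrist"; returns the picture (420x560x3 uint8, red, green, blue); there is no depth.
- cams.get_calibration(name): a dict with "camera_matrix" (3x3 intrinsics, pixels), "k1" (the pictures are not rectified: a ray, as slopes to the right and down, at radius r is drawn at 1 + k1 r^2 times it, then the intrinsics apply), "rvec" (rotation vector, rad) and "tvec" (3), from world to camera coordinates, as OpenCV has them. Camera axes: x right, y down, z forward; pixel columns grow to the right and rows downward; lengths in mm; the calibration is good to about 2 mm. A picture is of the moment at which its call begins: read the wrist's pose just before it. get_calibration takes no time and is no camera call; for the wrist camera it gives the pose at the moment of the call.
- env.job_done(): hands the job in; it is judged then, once.
Trained networks look in the newest picture that a camera, given by its name, has taken for a name from the list of things; names that differ only in an ending like _2 or _b are one class to them, and where a whole thing is asked for, a point or a joint stands for the part that bears it (a point fixed in the world has none). Each returns a list of dicts, best first, with "p" (0 to 1); they miss things now and then, are a little off and sometimes report something else, mostly with a low value. They report only what shows in the picture. A call takes as long as a camera call. They do not tell look-alikes from the thing itself.
- cut_out(camera, query): "pixels" (420x560 bool, what is visible of it) and "rect" ([centre column, centre row, width, height] in pixels, round what is visible of it).
The state is a dict: "clock": time; "joint_positions": joint angles; "qvel": joint speeds; "joint_torque": joint torques, N m; "ee_pos": TCP position; "tool_rot": TCP orientation; "ft_force": force on the tool from outside, world axes, zero at the start; "wrist_torque": the same for the moment, N m; "grip_width": finger opening in mm; "grasp_force": force on a finger pad.
Only numpy, scipy, OpenCV 4.12 (cv2) and the standard library are available. Lean on these libraries where they do the work, as an engineer would, in place of code of your own. Each camera call takes 0.05 s, during which the arm holds its last target. There are 200 camera calls.

### The job

Tidy the bench after unloading the kiln: set each planter down inside the rim of the saucer of its own colour, turned so that it sits flat on the saucer's floor; stand the two kiln props upright in the wooden crate, one in each half; and lay the trimming tool flat in the green tray. Leave the little glaze jar standing where it is.

Things in the scene. Friction and masses are not known exactly. Their poses are not given: they have to be found in the camera images.
- pot_red: eight-sided elongated slab-built planter, open on top, brick-red terracotta; 92 (along its x) x 58 (along its y) x 48 mm high, corners cut by 14 mm, walls upright, 6 mm thick, 0.24 kg. Take it across its 58 mm width near the rim. Origin: centre of its underside, z up; a half turn about z gives the same shape
- pot_white: eight-sided elongated slab-built planter, open on top, white glazed; 92 (along its x) x 58 (along its y) x 48 mm high, corners cut by 14 mm, walls upright, 6 mm thick, 0.24 kg. Take it across its 58 mm width near the rim. Origin: centre of its underside, z up; a half turn about z gives the same shape
- prop_tall: taller kiln prop: upright cream-coloured round post, 34 mm across, 64 mm high, a dark spot (hole) on top, 0.12 kg. Origin: centre of its underside, z up
- prop_short: shorter kiln prop: upright dark grey-brown round post, 40 mm across, 46 mm high, a dark spot (hole) on top, 0.12 kg. Origin: centre of its underside, z up
- tool: trimming tool lying flat: blue handle 92 mm long, 16 mm wide, 14 mm high, then a brass ferrule and a flat steel wire loop 24 mm wide; 124 mm long in all, 0.05 kg. x runs along it towards the loop, z up; origin on the underside, midway along the whole tool; the handle runs from x = -62 to +30 mm. Grip the handle across y near x = -10 mm
- saucer_red: shallow saucer of the same eight-sided outline, brick-red terracotta, fixed to the table; outside 120 (along its x) x 86 (along its y) x 18 mm high, rim 8 mm thick, so the recess inside is 104 x 70 mm, its floor 6 mm above the table. A planter fits only with its long axis along the saucer's x, within about 7 degrees. Origin: centre of its underside, z up
- saucer_white: shallow saucer of the same eight-sided outline, white glazed, fixed to the table; outside 120 (along its x) x 86 (along its y) x 18 mm high, rim 8 mm thick, so the recess inside is 104 x 70 mm, its floor 6 mm above the table. A planter fits only with its long axis along the saucer's x, within about 7 degrees. Origin: centre of its underside, z up
- crate: low wooden crate, open on top, fixed to the table; outside 92 (along its x) x 158 (along its y) x 28 mm high, walls 6 mm, floor 6 mm thick. A 6 mm wall as high as the rim across its middle (at y = 0) makes two bays, each 80 mm in x and 70 mm in y inside, centred at y = +38 and -38 mm. Origin: centre of its underside, z up
- tray: green plastic tool tray, open on top, fixed to the table; outside 94 (along its x) x 166 (along its y) x 20 mm high, walls and floor 4 mm thick: inside 86 x 158 mm. Lay the tool along its y. Origin: centre of its underside, z up
- jar: small glaze jar with an orange lid and a pale label, 52 mm across, 60 mm high, 0.25 kg, standing loose among the saucers and trays; not to be moved. Origin: centre of its underside, z up
Things that resemble listed ones, but are neither listed nor needed, are in the scene too. What is meant by the tray is not blue, and is the larger of those in its own colour.

How it is judged (in metres and radians):
At the end, for the whole second after the job is handed in: Each planter on the floor of its own colour's saucer, centred to 12 mm per axis, long axes within 15 deg, upright; both props standing upright on the crate's floor, one in each half; the tool inside the tray, level within 5 deg, under 18 mm above the tray's underside. All released and at rest (x of pot_red in the frame of saucer_red between -0.012 and 0.012 m and y of pot_red in the frame of saucer_red between -0.012 and 0.012 m and z of pot_red in the frame of saucer_red between 0.003 and 0.01 m and angle between the x axis of pot_red and the x axis of saucer_red, either way round below 0.26 rad and angle between each of pot_red, pot_white's own z axis and vertical below 0.08 rad and x of pot_white in the frame of saucer_white between -0.012 and 0.012 m and y of pot_white in the frame of saucer_white between -0.012 and 0.012 m and z of pot_white in the frame of saucer_white between 0.003 and 0.01 m and angle between the x axis of pot_white and the x axis of saucer_white, either way round below 0.26 rad and x of prop_tall in the frame of crate between -0.035 and 0.035 m and y of prop_tall in the frame of crate between -0.075 and 0.075 m and z of prop_tall in the frame of crate between 0.002 and 0.011 m and angle between each of prop_tall, prop_short's own z axis and vertical below 0.12 rad and x of prop_short in the frame of crate between -0.035 and 0.035 m and y of prop_short in the frame of crate between -0.075 and 0.075 m and z of prop_short in the frame of crate between 0.002 and 0.011 m and ((y of prop_tall in the frame of crate above 0.01 m and y of prop_short in the frame of crate below -0.01 m) or (y of prop_tall in the frame of crate below -0.01 m and y of prop_short in the frame of crate above 0.01 m)) and x of tool in the frame of tray between -0.043 and 0.043 m and y of tool in the frame of tray between -0.079 and 0.079 m and z of tool in the frame of tray between 0.001 and 0.018 m and angle between tool's own x axis and vertical between 1.4708 and 1.6708 rad and linear speed of each of pot_red, pot_white, prop_tall, prop_short, tool below 0.02 m/s); the robot touches nothing.
It fails at once if the glaze jar is shifted by more than 20 mm or tipped (distance of jar from where it was at the start of the episode above 0.02 m or angle between jar's own z axis and vertical above 0.3 rad).
It also fails if it takes over 131 s, if anything falls off the work surface, if the arm or the gripper's body presses on something with over 40 N, if the wrist force passes 120 N, or if a joint passes its speed limit or range.

## Working session

There is one attempt and no reset: what is moved stays moved. The work goes in short steps, Python scripts to look and compute and a tool call to move; the robot and the scene stay as the last step left them, time stands still between calls to the robot, and variables do not carry over. Pictures are saved under pics/ and viewed, at most 14 in all, crops included, and the job is handed in when it is done.

Besides the shell and the picture viewer there is one more tool, called as name(argument=value, ...), one argument or row to a line, values as JSON. arm_command: Moves the arm, as the interface text tells. Its arguments: {"type":"object","properties":{"commands":{"type":"array","items":{"type":"array","items":{"type":"array","items":{"type":"number"}}}},"newtons":{"type":"number"}},"required":["commands"]}

```bash
ls; mkdir -p pics
python3 - <<'E'
from cell import telemetry,cams,env
import cv2,numpy as np
for n in("top","scene"):
    im=cams.read_camera(n); cv2.imwrite(f"pics/{n}0.png",im[:,:,::-1])
    c=cams.get_calibration(n); print(n,{k:np.round(np.array(v),3).tolist() for k,v in c.items()})
print(telemetry.get_state())
c=cams.get_calibration("wrist");print(c)
E
```

```text
pics
top {'camera_matrix': [[425.74, 0.0, 275.444], [0.0, 425.74, 210.281], [0.0, 0.0, 1.0]], 'k1': -0.049, 'rvec': [2.098, -2.151, 0.209], 'tvec': [-92.087, 562.625, 993.153]}
scene {'camera_matrix': [[523.256, 0.0, 280.216], [0.0, 523.256, 204.044], [0.0, 0.0, 1.0]], 'k1': 0.052, 'rvec': [1.274, 2.458, -0.769], 'tvec': [377.075, -283.285, 1811.002]}
{'clock': 0.1, 'joint_positions': array([-1.30857173e+00,  4.91460436e-01,  1.55938658e+00, -2.90187080e-05,
        1.09168317e+00, -1.05576243e-01]), 'qvel': array([ 0.00078482, -0.00111182, -0.00204282, -0.0021843 , -0.00088399,
        0.00015738]), 'joint_torque': array([ 3.84836356e-03, -6.13620043e+01, -2.58607310e+01,  6.94210175e-02,
        4.69440117e-02, -3.05706180e-05]), 'ee_pos': array([ 224.70120338, -582.98460621,  214.14497958]), 'tool_rot': array([-3.08769811e+00, -5.74339363e-01,  1.55497413e-04]), 'ft_force': array([ 0.68362835, -0.06998564, -0.03966064]), 'wrist_torque': array([-0.03460356, -0.00904229,  0.00056932]), 'grasp_force': 0.0, 'grip_width': 94.95468526642992}
{'camera_matrix': array([[290.25369949,   0.        , 281.84674816],
       [  0.        , 290.25369949, 209.42123963],
       [  0.        ,   0.        ,   1.        ]]), 'k1': -0.03585193322858507, 'rvec': array([-2.39957566,  1.64640637,  0.22568255]), 'tvec': array([-623.41093891,  -31.945079  ,  391.09435434])}
```

View pics/top0.png

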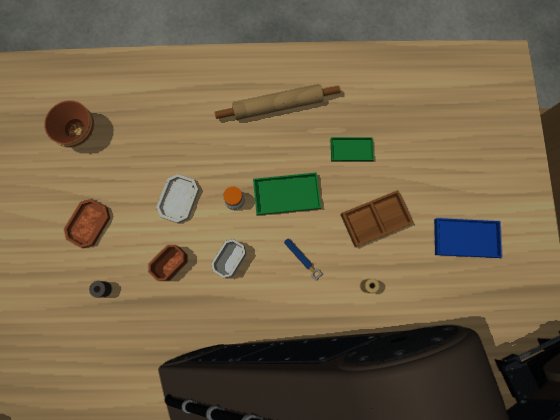

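View pics/scene0.png

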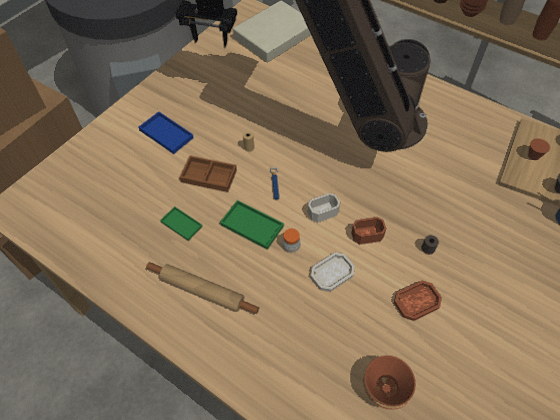

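Top view: red saucer (87,223), white saucer (178,199), jar (234,197), pot_red (168,263), pot_white (229,259), tool (303,258), crate (377,219), prop_tall (372,286), prop_short (100,289). Tray candidates are large green (288,194), small green (352,150) and blue (468,238). The large green one fits, since the tray is not blue and is the larger of its colour. The round bowl (70,123) and the rolling pin are distractors.

```bash
cat > h.py <<'E'
from cell import telemetry,cams,env,cut_out
import cv2,numpy as np
from scipy.optimize import minimize
from scipy.spatial.transform import Rotation as R
def octo(a,b,c):
    a/=2;b/=2
    return [(a,b-c),(a-c,b),(-a+c,b),(-a,b-c),(-a,-b+c),(-a+c,-b),(a-c,-b),(a,-b+c)]
def circ(r): return [(r*np.cos(t),r*np.sin(t)) for t in np.linspace(0,2*np.pi,24,endpoint=False)]
def prism(o,h): return np.array([(x,y,z) for z in(0,h) for x,y in o],float)
M=dict(pot_red=prism(octo(92,58,14),48),saucer_red=prism(octo(120,86,18),18),
 crate=prism(octo(92,158,0),28),tray=prism(octo(94,166,0),20),prop_tall=prism(circ(17),64),prop_short=prism(circ(20),46),
 jar=prism(circ(26),60),
 tool=np.array([(x,y,z) for x,y,hs in((-62,8,(0,14)),(30,8,(0,14)),(46,12,(4,9)),(58,12,(4,9)),(62,6,(4,9))) for y in(-y,y) for z in hs],float))
M['pot_white']=M['pot_red'];M['saucer_white']=M['saucer_red']
def proj(P,c):
    X=P@R.from_rotvec(np.ravel(c['rvec'])).as_matrix().T+np.ravel(c['tvec'])
    s=X[:,:2]/X[:,2:]; s=s*(1+c['k1']*(s**2).sum(1,keepdims=True)); K=c['camera_matrix']
    return s*[K[0,0],K[1,1]]+K[:2,2]
def unproj(uv,c,z):
    K=c['camera_matrix'];d=(np.array(uv,float)-K[:2,2])/[K[0,0],K[1,1]];s=d.copy()
    for _ in range(8): s=d/(1+c['k1']*(s@s))
    Rm=R.from_rotvec(np.ravel(c['rvec'])).as_matrix();o=-Rm.T@np.ravel(c['tvec']);r=Rm.T@np.append(s,1)
    return (o+r*(z-o[2])/r[2])[:2]
def world(n,p,z0=0):
    m=M[n];a=p[2];return np.c_[m[:,0]*np.cos(a)-m[:,1]*np.sin(a)+p[0],m[:,0]*np.sin(a)+m[:,1]*np.cos(a)+p[1],m[:,2]+z0]
def fit(n,mask,c,z0=0,guess=None):
    """pose x,y,yaw of thing n from a mask, by silhouette overlap; world mm, rad"""
    S=3;big=cv2.resize(mask.astype(np.uint8),None,fx=S,fy=S,interpolation=cv2.INTER_LINEAR)
    cnt=max(cv2.findContours(big,cv2.RETR_EXTERNAL,cv2.CHAIN_APPROX_NONE)[0],key=cv2.contourArea)
    big=np.zeros_like(big)
    if n=='tool': cv2.drawContours(big,[cnt],-1,1,-1)
    else: cv2.fillConvexPoly(big,cv2.convexHull(cnt),1)
    def cost(p):
        q=proj(world(n,p,z0),c)*S+S/2
        im=np.zeros_like(big);cv2.fillConvexPoly(im,cv2.convexHull((q*16).astype(np.int32)),1,shift=4)
        return 1-(im&big).sum()/max(1,(im|big).sum())
    ys,xs=np.nonzero(mask);xy=unproj((xs.mean(),ys.mean()),c,M[n][:,2].max()/2+z0)
    best=None
    for a in ([0] if n in('prop_tall','prop_short','jar') else np.arange(0,2*np.pi if n=='tool' else np.pi,np.pi/6)) if guess is None else [guess[2]]:
        x0=np.array([*xy,a]) if guess is None else np.array(guess,float)
        r=minimize(cost,x0,method='Nelder-Mead',options=dict(initial_simplex=x0+np.array([[0,0,0],[12,0,0],[0,12,0],[0,0,.2]]),maxiter=90))
        if best is None or r.fun<best.fun: best=r
    return best.x,1-best.fun
E
python3 - <<'E'
from h import *
im=cams.read_camera("top");c=cams.get_calibration("top")
big=cv2.resize(im[130:310,60:410],None,fx=2.2,fy=2.2,interpolation=cv2.INTER_CUBIC)
cv2.imwrite("pics/crop.png",big[:,:,::-1])
for n in M:
    for d in cut_out("top",n)[:3]:
        p,q=fit(n,d['pixels'],c); print(n,round(d['p'],2),np.round(d['rect']),np.round(p[:2]),round(np.degrees(p[2])%360,1),round(q,2))
print(telemetry.get_state()['clock'])
c=cams.get_calibration('wrist');Rw=R.from_rotvec(np.ravel(c['rvec'])).as_matrix();s=telemetry.get_state()
Rt=R.from_rotvec(s['tool_rot']).as_matrix();print("cam in tool",Rt.T@(-Rw.T@np.ravel(c['tvec'])-s['ee_pos']),"camaxes in tool\n",Rt.T@Rw.T,Rt)
E
```

```text
pot_red 0.9 [169. 262.  38.  35.] [440. 163.] 314.8 0.97
saucer_red 0.69 [ 88. 226.  47.  49.] [547. 379.] 151.9 0.95
saucer_red 0.45 [177. 199.  44.  51.] [607. 146.] 160.1 0.97
crate 0.74 [374. 220.  71.  62.] [ 540. -362.] 199.9 0.96
crate 0.28 [ 99. 291.  21.  18.] [404. 288.] 179.1 0.12
tray 0.91 [351. 149.  43.  22.] [ 734. -328.] 200.7 0.47
tray 0.68 [286. 195.  63.  44.] [ 612. -135.] 184.0 0.97
tray 0.57 [467. 237.  70.  44.] [ 485. -595.] 355.2 0.99
prop_tall 0.63 [369. 286.  20.  11.] [ 375. -328.] 4.2 0.86
prop_tall 0.47 [ 87. 224.  45.  50.] [521. 387.] 21.9 0.21
prop_short 0.63 [ 98. 291.  20.  15.] [379. 331.] 5.5 0.9
jar 0.67 [232. 199.  21.  21.] [598.  -1.] 8.9 0.79
tool 0.56 [304. 260.  35.  42.] [ 444. -170.] 220.6 0.82
pot_white 0.91 [228. 258.  32.  43.] [448.  13.] 327.3 0.95
pot_white 0.47 [ 88. 223.  44.  52.] [538. 375.] 142.1 0.72
saucer_white 0.94 [179. 198.  43.  48.] [606. 146.] 160.8 0.96
0.65
cam in tool [  74.0285969    -1.2063563  -170.63693431] camaxes in tool
 [[ 2.10049512e-04 -9.63448616e-01 -2.67893113e-01]
 [ 9.99999978e-01  2.05724429e-04  4.42138667e-05]
 [ 1.25143692e-05 -2.67893117e-01  9.63448638e-01]] [[ 9.33137607e-01  3.59519404e-01  6.51884813e-05]
 [ 3.59519410e-01 -9.33137597e-01 -1.35709217e-04]
 [ 1.20397259e-05  1.50071899e-04 -9.99999989e-01]]
```

View pics/crop.png

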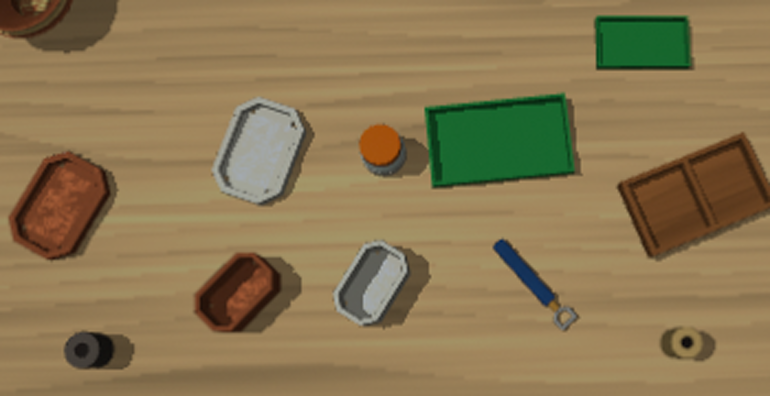

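The crop confirms the large green tray at (288,194) top-view pixels as the one meant, and both saucers and both planters as identified. I'll start with prop_tall.

```bash
cat >> h.py <<'E'
def plan(*targets):
    """each (x,y,z,phi deg): phi = heading of tool x; prints shift m in tool axes and turn deg from now"""
    s=telemetry.get_state();Rt=R.from_rotvec(s['tool_rot']).as_matrix();phi=np.degrees(np.arctan2(Rt[1,0],Rt[0,0]))
    for x,y,z,f in targets:
        d=Rt.T@(np.array([x,y,z])-s['ee_pos']);t=-((f-phi+180)%360-180)
        print("shift",np.round(d/1000,3).tolist(),"turn",round(t,1),"rows",round(max(np.linalg.norm(d)/50,abs(t)/8.59),1))
    print("now",np.round(s['ee_pos'],1),"phi",round(phi,1),"t",round(s['clock'],2),"grip",round(s['grip_width'],1),round(s['grasp_force'],1))
def look(*names,z0=0,save=None,conv=True):
    im=cams.read_camera('wrist');c=cams.get_calibration('wrist')
    if save: cv2.imwrite(f"pics/{save}.png",im[:,:,::-1])
    for n in names:
        for d in cut_out('wrist',n)[:2]:
            p,q=fit(n,d['pixels'],c,z0 if n not in('crate','tray','saucer_red','saucer_white') else 0)
            print(n,round(d['p'],2),np.round(d['rect']),np.round(p[:2],1),round(np.degrees(p[2])%360,1),"iou",round(q,3))
E
python3 - <<'E'
from h import *
plan((375,-328,160,110))
E
```

```text
shift [0.232, -0.184, 0.055] turn -88.9 rows 10.4
now [ 224.8 -583.2  214.7] phi 21.1 t 0.65 grip 95.3 0.0
```

arm_command(
  commands=[
    [[0.08, 0.232, -0.184, 0.055, -88.9], [0.08, 0.232, -0.184, 0.055, -88.9], [0.08, 0.232, -0.184, 0.055, -88.9], [0.08, 0.232, -0.184, 0.055, -88.9], [0.08, 0.232, -0.184, 0.055, -88.9], [0.08, 0.232, -0.184, 0.055, -88.9], [0.08, 0.232, -0.184, 0.055, -88.9], [0.08, 0.232, -0.184, 0.055, -88.9]],
  ],
)

```text
clock: 1.45
ee_pos: [375.9, -326.7, 159.7]
tool_rot: [-2.215, -2.228, 0.0]
ft_force: [0.6, -0.7, 0.1]
grip_width: 79.8
grasp_force: 0.0
```

Run:
```python
from h import *
look('prop_tall','crate',save='w1')
plan((375,-328,160,110))
```

```text
prop_tall 0.61 [276. 207.  29.  45.] [ 368.7 -329.7] 5.3 iou 0.972
crate 0.98 [419. 218. 112. 128.] [ 538.6 -360.8] 201.4 iou 0.815
shift [0.0, -0.0, -0.0] turn -20.3 rows 2.4
now [ 375.2 -328.1  159.7] phi 89.7 t 1.6 grip 80.2 0.0
```

View pics/w1.png

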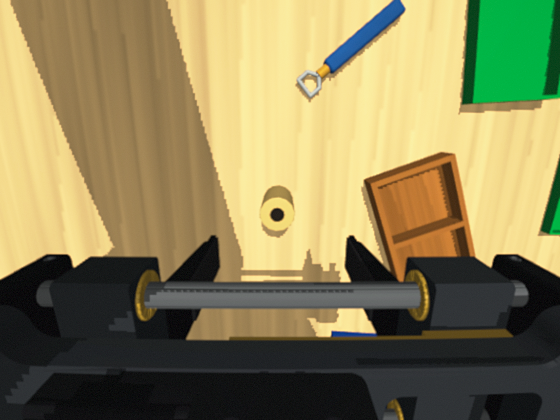

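Wrist view: prop_tall at (277,212) with its dark hole, nearly under the fingers. The tool is at upper right, with the crate and the large tray on the right. Descending to grip.

arm_command(
  commands=[
    [[0.08, -0.002, -0.006, 0.045, 0], [0.08, -0.002, -0.006, 0.09, 0], [0.08, -0.002, -0.006, 0.125, 0], [0.08, -0.002, -0.006, 0.125, 0], [0.025, -0.002, -0.006, 0.125, 0], [0.025, -0.002, -0.006, 0.125, 0], [0.025, -0.002, -0.006, 0.125, 0], [0.025, -0.002, -0.006, 0.125, 0]],
  ],
  newtons=20,
)

```text
clock: 2.4
ee_pos: [369.4, -330.5, 35.9]
tool_rot: [2.224, 2.216, -0.0]
ft_force: [0.1, 0.6, -0.1]
grip_width: 53.5
grasp_force: 0.0
```

Run:
```python
from h import *
print(telemetry.get_state()['ft_force'])
plan((368.7,-329.7,120,90),(553,-397,120,110))
```

```text
[ 0.09206083  0.55328479 -0.11368293]
shift [0.001, -0.001, -0.084] turn -0.2 rows 1.7
shift [-0.066, 0.184, -0.084] turn -20.2 rows 4.3
now [ 369.4 -330.5   35.9] phi 89.8 t 2.4 grip 53.5 0.0
```

arm_command(
  commands=[
    [[0.025, 0, 0, 0, 0], [0.025, 0, 0, 0, 0], [0.025, 0, 0, 0, 0], [0.025, 0, 0, -0.045, 0], [0.025, 0, 0, -0.09, 0], [0.025, 0, 0, -0.104, 0], [0.025, -0.03, 0.09, -0.104, -20.2], [0.025, -0.03, 0.09, -0.104, -20.2]],
  ],
)

```text
clock: 3.2
ee_pos: [460.2, -360.9, 139.9]
tool_rot: [1.861, 2.529, -0.0]
ft_force: [-0.8, 0.2, -1.3]
grip_width: 33.8
grasp_force: 19.9
```

Run:
```python
from h import *
look('crate')
plan((553,-397,140,110))
```

```text
crate 0.74 [356. 207.  98. 118.] [ 544.6 -362.3] 22.1 iou 0.734
crate 0.26 [313.  23. 102.  43.] [ 387.5 -130.9] 42.7 iou 0.777
shift [-0.061, 0.076, -0.001] turn -2.6 rows 1.9
now [ 462.8 -361.7  138.5] phi 107.4 t 3.3 grip 34.0 19.9
```

arm_command(
  commands=[
    [[0.025, -0.061, 0.076, 0, -2.6], [0.025, -0.061, 0.076, 0, -2.6], [0.025, -0.061, 0.076, 0, -2.6], [0.025, -0.061, 0.076, 0.04, -2.6], [0.025, -0.061, 0.076, 0.075, -2.6], [0.025, -0.061, 0.076, 0.09, -2.6], [0.025, -0.061, 0.076, 0.097, -2.6], [0.025, -0.061, 0.076, 0.097, -2.6]],
  ],
)

```text
clock: 4.1
ee_pos: [549.6, -396.5, 42.0]
tool_rot: [1.811, 2.567, 0.0]
ft_force: [0.4, -0.4, -1.4]
grip_width: 33.6
grasp_force: 20.0
```

Run:
```python
from h import *
print(telemetry.get_state()['ft_force'])
im=cams.read_camera("top");cv2.imwrite("pics/t2.png",cv2.resize(im[130:330,200:560],None,fx=2,fy=2)[:,:,::-1])
plan((452,-163.5,160,40.6))
```

```text
[ 0.42416061 -0.36328703 -1.38732313]
shift [0.252, -0.014, -0.118] turn 69.0 rows 8.0
now [ 549.7 -396.8   42.6] phi 109.6 t 4.15 grip 33.7 20.0
```

View pics/t2.png

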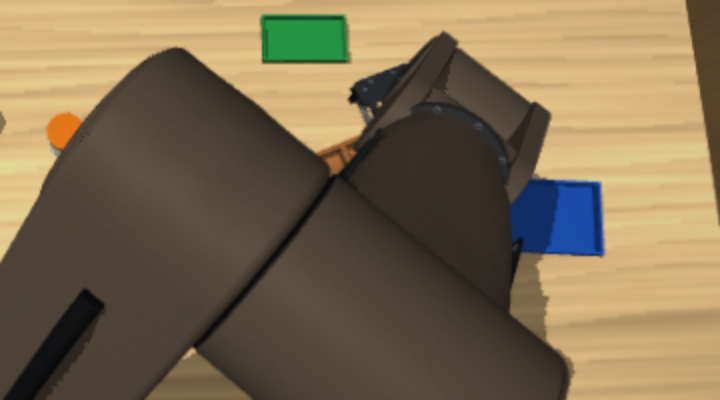

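The arm hides the crate from above, but the reported position is inside the bay and there is no contact force. I'll lower a touch, open and lift.

arm_command(
  commands=[
    [[0.025, 0, 0, 0.001, 0], [0.06, 0, 0, 0.001, 0], [0.06, 0, 0, 0.001, 0], [0.06, 0, 0, 0.001, 0], [0.06, 0, 0, 0.001, 0], [0.06, 0, 0, -0.045, 0], [0.06, 0, 0, -0.09, 0], [0.06, 0, 0, -0.118, 0]],
  ],
)

```text
clock: 4.95
ee_pos: [550.0, -396.9, 163.0]
tool_rot: [1.809, 2.565, -0.001]
ft_force: [1.0, -0.5, -0.5]
grip_width: 60.1
grasp_force: 0.0
```

Run:
```python
from h import *
plan((452,-163.5,160,40.6))
```

```text
shift [0.253, -0.014, 0.002] turn 69.0 rows 8.0
now [ 550.  -396.9  163. ] phi 109.6 t 4.95 grip 60.1 0.0
```

arm_command(
  commands=[
    [[0.06, 0.253, -0.014, 0.002, 69], [0.06, 0.253, -0.014, 0.002, 69], [0.06, 0.253, -0.014, 0.002, 69], [0.06, 0.253, -0.014, 0.002, 69], [0.06, 0.253, -0.014, 0.002, 69], [0.06, 0.253, -0.014, 0.002, 69], [0.06, 0.253, -0.014, 0.002, 69], [0.06, 0.253, -0.014, 0.002, 69]],
  ],
)

```text
clock: 5.75
ee_pos: [451.4, -162.4, 158.0]
tool_rot: [2.946, 1.089, 0.001]
ft_force: [0.8, -0.1, -0.0]
grip_width: 59.8
grasp_force: 0.0
```

Run:
```python
from h import *
look('tool','tray','crate','prop_tall',save='w3')
plan((452,-163.5,160,40.6))
```

```text
tray 0.82 [367.  75. 185. 150.] [ 609.4 -137.7] 184.5 iou 0.976
tray 0.69 [529.  94.  54. 124.] [ 741.3 -343.1] 358.3 iou 0.967
crate 0.94 [462. 236. 164.  91.] [ 540.  -361.2] 17.7 iou 0.757
prop_tall 0.57 [480. 262.  28.  34.] [ 539.4 -357.2] 17.4 iou 0.372
shift [0.0, 0.001, -0.002] turn 0.5 rows 0.1
now [ 451.4 -162.9  157.7] phi 41.1 t 6.0 grip 60.3 0.0
```

View pics/w3.png

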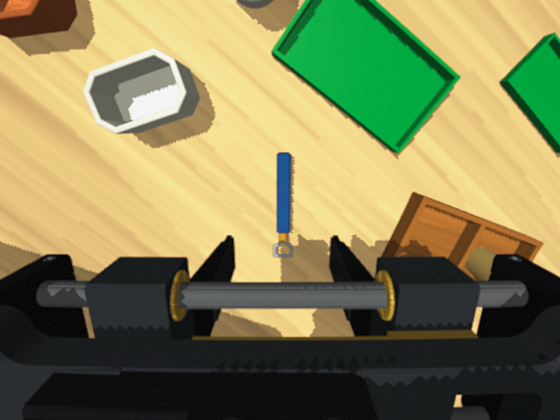

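prop_tall is standing in the far bay (482,262). The tool's handle runs from (284,153) to (284,233), aligned with the grip; its network missed it, so I'll measure it by colour.

```bash
cat >> h.py <<'E'
def handle():
    im=cams.read_camera('wrist').astype(int);c=cams.get_calibration('wrist')
    m=((im[...,2]>im[...,0]+50)&(im[...,2]>im[...,1]+30)).astype(np.uint8)
    cn=max(cv2.findContours(m,0,2)[0],key=cv2.contourArea)
    P=np.array([unproj(p,c,13) for p in cn[:,0]],np.float32)
    print("handle rect",cv2.minAreaRect(P),"px",cv2.boundingRect(cn))
E
python3 - <<'E'
from h import *
handle()
E
```

```text
handle rect ((454.7687072753906, -159.53622436523438), (89.74757385253906, 13.652912139892578), 40.03644561767578) px (277, 153, 14, 80)
```

arm_command(
  commands=[
    [[0.04, -0.001, 0, 0.04, 1], [0.04, -0.001, 0, 0.085, 1], [0.04, -0.001, 0, 0.125, 1], [0.04, -0.001, 0, 0.145, 1], [0.04, -0.001, 0, 0.153, 1], [0.04, -0.001, 0, 0.154, 1], [0.04, -0.001, 0, 0.154, 1], [0.01, -0.001, 0, 0.154, 1]],
  ],
  newtons=15,
)

```text
clock: 6.85
ee_pos: [451.2, -163.8, 4.7]
tool_rot: [2.952, 1.071, 0.002]
ft_force: [0.2, 0.3, -0.1]
grip_width: 35.9
grasp_force: 0.0
```

arm_command(
  commands=[
    [[0.01, 0, 0, 0, 0], [0.01, 0, 0, 0, 0], [0.01, 0, 0, 0, 0], [0.01, 0, 0, 0, 0], [0.01, 0, 0, 0, 0], [0.01, 0, 0, -0.03, 0], [0.01, 0, 0, -0.06, 0], [0.01, 0, 0, -0.09, 0]],
  ],
)

```text
clock: 7.65
ee_pos: [450.3, -163.3, 94.6]
tool_rot: [-2.953, -1.071, 0.001]
ft_force: [-0.0, 0.6, -0.7]
grip_width: 15.7
grasp_force: 15.0
```

Run:
```python
from h import *
plan((611,-126.5,95,94.3),(611,-126.5,8,94.3))
```

```text
shift [0.147, 0.075, -0.001] turn -54.4 rows 6.3
shift [0.147, 0.075, 0.086] turn -54.4 rows 6.3
now [ 450.3 -163.3   94.6] phi 39.9 t 7.65 grip 15.7 15.0
```

arm_command(
  commands=[
    [[0.01, 0.147, 0.075, -0.001, -54.4], [0.01, 0.147, 0.075, -0.001, -54.4], [0.01, 0.147, 0.075, -0.001, -54.4], [0.01, 0.147, 0.075, -0.001, -54.4], [0.01, 0.147, 0.075, -0.001, -54.4], [0.01, 0.147, 0.075, -0.001, -54.4], [0.01, 0.147, 0.075, -0.001, -54.4], [0.01, 0.147, 0.075, 0.03, -54.4]],
  ],
)

```text
clock: 8.45
ee_pos: [613.4, -127.3, 66.3]
tool_rot: [2.131, 2.301, 0.004]
ft_force: [-0.2, 0.0, -1.3]
grip_width: 15.2
grasp_force: 15.0
```

Run:
```python
from h import *
look(save='w4')
plan((611,-126.5,8,94.3))
```

```text
shift [-0.0, 0.001, 0.052] turn -0.0 rows 1.0
now [ 610.3 -126.4   59.7] phi 94.3 t 8.5 grip 15.7 15.0
```

View pics/w4.png

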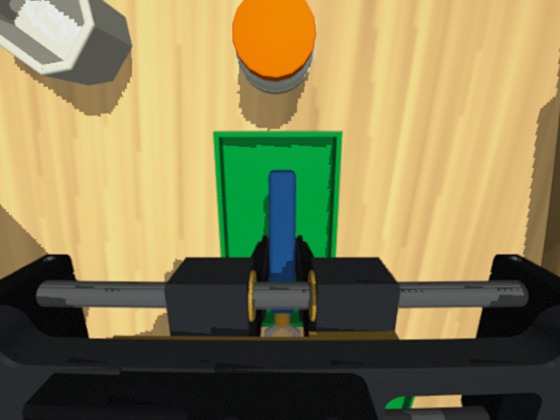

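The tool is aligned inside the tray outline (walls at columns 218–338, handle at 282), and the jar is clear at the top.

arm_command(
  commands=[
    [[0.01, 0, 0, 0.025, 0], [0.01, 0, 0, 0.045, 0], [0.01, 0, 0, 0.05, 0], [0.01, 0, 0, 0.05, 0], [0.01, 0, 0, 0.05, 0]],
  ],
)

```text
clock: 9.0
ee_pos: [611.9, -127.0, 14.5]
tool_rot: [2.137, 2.302, 0.0]
ft_force: [-0.5, 0.4, -0.5]
grip_width: 15.7
grasp_force: 15.0
```

arm_command(
  commands=[
    [[0.01, 0, 0, 0.006, 0], [0.01, 0, 0, 0.006, 0], [0.035, 0, 0, 0.006, 0], [0.035, 0, 0, 0.006, 0], [0.035, 0, 0, 0.006, 0], [0.035, 0, 0, -0.035, 0], [0.035, 0, 0, -0.08, 0], [0.035, 0, 0, -0.12, 0]],
  ],
)

```text
clock: 9.8
ee_pos: [611.4, -126.8, 135.4]
tool_rot: [2.137, 2.302, -0.0]
ft_force: [-0.1, 0.0, -0.7]
grip_width: 34.8
grasp_force: 0.0
```

Run:
```python
from h import *
look(save='w5')
plan((448,13,160,147.3))
```

```text
shift [0.152, -0.155, -0.02] turn -53.0 rows 6.2
now [ 613.8 -127.4  141.9] phi 94.3 t 9.85 grip 34.7 0.0
```

View pics/w5.png

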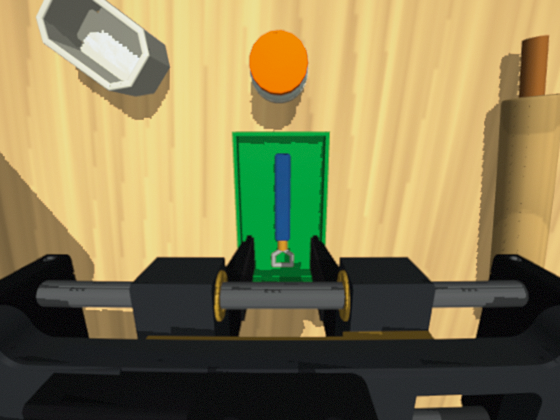

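The tool lies flat in the tray, its handle running from (282,155) to (282,240). Next is pot_white.

arm_command(
  commands=[
    [[0.08, 0.152, -0.155, -0.022, -53], [0.08, 0.152, -0.155, -0.022, -53], [0.08, 0.152, -0.155, -0.022, -53], [0.08, 0.152, -0.155, -0.022, -53], [0.08, 0.152, -0.155, -0.022, -53], [0.08, 0.152, -0.155, -0.022, -53], [0.08, 0.152, -0.155, -0.022, -53], [0.08, 0.152, -0.155, -0.022, -53]],
  ],
)

```text
clock: 10.65
ee_pos: [445.9, 13.1, 155.6]
tool_rot: [0.89, 3.013, -0.0]
ft_force: [1.0, -0.2, 0.6]
grip_width: 80.0
grasp_force: 0.0
```

Run:
```python
from h import *
look('pot_white','saucer_white','pot_red')
plan((448,13,160,147.3))
```

```text
pot_white 0.83 [278. 206.  66.  92.] [444.   11.6] 147.7 iou 0.984
saucer_white 0.71 [447. 230.  83.  71.] [598.3 160.1] 25.9 iou 0.632
pot_red 0.78 [408. 113.  93. 109.] [437.7 163.1] 134.8 iou 0.979
pot_red 0.44 [344. 320.  53.  27.] [636.8 -16.9] 159.0 iou 0.317
shift [-0.002, 0.001, -0.005] turn -0.2 rows 0.1
now [445.8  13.  155.4] phi 147.1 t 10.85 grip 79.7 0.0
```

arm_command(
  commands=[
    [[0.08, 0.001, -0.002, 0.04, -0.6], [0.08, 0.001, -0.002, 0.085, -0.6], [0.08, 0.001, -0.002, 0.12, -0.6], [0.08, 0.001, -0.002, 0.13, -0.6], [0.08, 0.001, -0.002, 0.13, -0.6], [0.08, 0.001, -0.002, 0.13, -0.6], [0.045, 0.001, -0.002, 0.13, -0.6], [0.045, 0.001, -0.002, 0.13, -0.6]],
  ],
  newtons=25,
)

```text
clock: 11.65
ee_pos: [444.4, 12.0, 26.8]
tool_rot: [0.869, 3.016, 0.0]
ft_force: [-0.1, -0.4, -0.4]
grip_width: 69.1
grasp_force: 0.0
```

arm_command(
  commands=[
    [[0.045, 0, 0, 0, 0], [0.045, 0, 0, 0, 0], [0.045, 0, 0, 0, 0], [0.045, 0, 0, -0.03, 0], [0.045, 0, 0, -0.07, 0], [0.045, 0, 0, -0.12, 0], [0.045, 0, 0, -0.14, 0], [0.045, 0, 0, -0.14, 0]],
  ],
)

```text
clock: 12.45
ee_pos: [444.6, 12.0, 168.0]
tool_rot: [0.868, 3.014, 0.001]
ft_force: [-0.0, -0.7, -3.6]
grip_width: 57.8
grasp_force: 25.0
```

Run:
```python
from h import *
plan((606.5,146,165,160.5),(520,85,165,160.5))
```

```text
shift [-0.066, 0.2, 0.004] turn -12.6 rows 4.2
shift [-0.025, 0.102, 0.003] turn -12.6 rows 2.1
now [444.6  12.  168. ] phi 147.9 t 12.45 grip 57.8 25.0
```

Run:
```python
from h import *
plan((690,116,165,160.5))
```

```text
shift [-0.152, 0.219, 0.004] turn -12.6 rows 5.3
now [444.6  12.  168. ] phi 147.9 t 12.45 grip 57.8 25.0
```

arm_command(
  commands=[
    [[0.045, -0.152, 0.219, 0, -12.6], [0.045, -0.152, 0.219, 0, -12.6], [0.045, -0.152, 0.219, 0, -12.6], [0.045, -0.152, 0.219, 0, -12.6], [0.045, -0.152, 0.219, 0, -12.6], [0.045, -0.152, 0.219, 0, -12.6], [0.045, -0.152, 0.219, 0, -12.6], [0.045, -0.152, 0.219, 0, -12.6]],
  ],
)

```text
clock: 13.25
ee_pos: [687.7, 116.5, 163.0]
tool_rot: [-0.532, -3.092, 0.002]
ft_force: [-0.0, -0.2, -3.4]
grip_width: 57.6
grasp_force: 25.0
```

Run:
```python
from h import *
look('saucer_white','saucer_red',save='w6')
plan((604.5,145.5,60,160.5))
```

```text
saucer_white 0.57 [284. 116.  82. 121.] [604.2 144.8] 159.4 iou 0.975
saucer_red 0.7 [479.  26.  97.  51.] [543.8 380.3] 150.1 iou 0.979
shift [0.088, -0.0, 0.105] turn -0.1 rows 2.7
now [688.  116.1 165.2] phi 160.4 t 13.4 grip 57.7 25.0
```

View pics/w6.png

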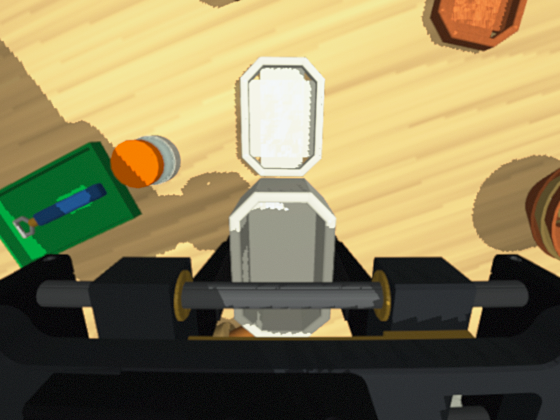

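The white saucer is directly ahead at (284,116), well aligned with the pot I hold.

arm_command(
  commands=[
    [[0.045, 0.045, 0, 0.02, 0.9], [0.045, 0.088, -0.001, 0.05, 0.9], [0.045, 0.088, -0.001, 0.09, 0.9], [0.045, 0.088, -0.001, 0.105, 0.9], [0.045, 0.088, -0.001, 0.105, 0.9], [0.045, 0.088, -0.001, 0.105, 0.9]],
  ],
)

```text
clock: 14.0
ee_pos: [606.9, 144.8, 61.8]
tool_rot: [0.558, 3.09, 0.001]
ft_force: [0.1, -0.2, -2.2]
grip_width: 57.7
grasp_force: 25.0
```

Run:
```python
from h import *
plan((604.3,145,33,159.5))
```

```text
shift [0.003, -0.001, 0.029] turn 0.0 rows 0.6
now [606.9 144.8  61.8] phi 159.5 t 14.0 grip 57.7 25.0
```

arm_command(
  commands=[
    [[0.045, 0.001, 0, 0.01, 0], [0.045, 0.001, 0, 0.02, 0], [0.045, 0.001, 0, 0.027, 0], [0.045, 0.001, 0, 0.029, 0], [0.045, 0.001, 0, 0.029, 0]],
  ],
)

```text
clock: 14.5
ee_pos: [604.7, 145.4, 32.1]
tool_rot: [-0.557, -3.092, 0.0]
ft_force: [-2.1, -0.7, 6.1]
grip_width: 57.5
grasp_force: 25.0
```

arm_command(
  commands=[
    [[0.075, 0, 0, 0, 0], [0.075, 0, 0, 0, 0], [0.075, 0, 0, 0, 0], [0.075, 0, 0, 0, 0], [0.075, 0, 0, -0.03, 0], [0.075, 0, 0, -0.075, 0], [0.075, 0, 0, -0.12, 0], [0.075, 0, 0, -0.13, 0]],
  ],
)

```text
clock: 15.3
ee_pos: [606.4, 145.8, 166.5]
tool_rot: [0.556, 3.085, 0.003]
ft_force: [-0.4, -0.1, 0.2]
grip_width: 74.8
grasp_force: 0.0
```

Run:
```python
from h import *
look('pot_white',z0=6)
plan((438,163,160,134.8))
```

```text
pot_white 0.9 [281. 205.  64.  91.] [604.7 144.5] 339.6 iou 0.967
shift [0.163, -0.042, 0.003] turn 24.8 rows 3.4
now [605.3 145.6 163.3] phi 159.6 t 15.4 grip 75.0 0.0
```

arm_command(
  commands=[
    [[0.08, 0.163, -0.042, 0.003, 24.8], [0.08, 0.163, -0.042, 0.003, 24.8], [0.08, 0.163, -0.042, 0.003, 24.8], [0.08, 0.163, -0.042, 0.003, 24.8], [0.08, 0.163, -0.042, 0.003, 24.8], [0.08, 0.163, -0.042, 0.003, 24.8], [0.08, 0.163, -0.042, 0.003, 24.8]],
  ],
)

```text
clock: 16.1
ee_pos: [438.4, 163.0, 158.0]
tool_rot: [-1.208, -2.9, 0.0]
ft_force: [-0.7, 0.9, -0.4]
grip_width: 80.2
grasp_force: 0.0
```

Run:
```python
from h import *
look('pot_red')
plan((438,163,25,134.8))
```

```text
pot_red 0.6 [282. 203.  59.  91.] [437.2 163.1] 134.7 iou 0.986
pot_red 0.57 [363.  37.  52.  59.] [358.6 352.8] 113.5 iou 0.559
shift [0.0, 0.0, 0.133] turn -0.1 rows 2.7
now [438.2 162.9 158.1] phi 134.7 t 16.2 grip 80.1 0.0
```

arm_command(
  commands=[
    [[0.08, 0.001, -0.001, 0.04, 0], [0.08, 0.001, -0.001, 0.085, 0], [0.08, 0.001, -0.001, 0.12, 0], [0.08, 0.001, -0.001, 0.132, 0], [0.08, 0.001, -0.001, 0.132, 0], [0.08, 0.001, -0.001, 0.132, 0], [0.045, 0.001, -0.001, 0.132, 0], [0.045, 0.001, -0.001, 0.132, 0]],
  ],
  newtons=25,
)

```text
clock: 17.0
ee_pos: [436.5, 163.2, 27.5]
tool_rot: [1.208, 2.898, 0.002]
ft_force: [0.5, 0.1, 1.6]
grip_width: 69.1
grasp_force: 0.0
```

arm_command(
  commands=[
    [[0.045, 0, 0, 0, 0], [0.045, 0, 0, 0, 0], [0.045, 0, 0, 0, 0], [0.045, 0, 0, -0.03, 0], [0.045, 0, 0, -0.07, 0], [0.045, 0, 0, -0.12, 0], [0.045, 0, 0, -0.14, 0], [0.045, 0, 0, -0.14, 0]],
  ],
)

```text
clock: 17.8
ee_pos: [436.8, 163.3, 169.3]
tool_rot: [1.206, 2.896, 0.005]
ft_force: [-0.2, 0.5, -2.2]
grip_width: 58.1
grasp_force: 25.0
```

Run:
```python
from h import *
f=np.radians(150.5);plan((544-90*np.cos(f),380-90*np.sin(f),165,150.5))
```

```text
shift [-0.008, 0.253, 0.005] turn -15.7 rows 5.1
now [436.8 163.3 169.3] phi 134.8 t 17.8 grip 58.1 25.0
```

arm_command(
  commands=[
    [[0.045, -0.008, 0.253, 0, -15.7], [0.045, -0.008, 0.253, 0, -15.7], [0.045, -0.008, 0.253, 0, -15.7], [0.045, -0.008, 0.253, 0, -15.7], [0.045, -0.008, 0.253, 0, -15.7], [0.045, -0.008, 0.253, 0, -15.7], [0.045, -0.008, 0.253, 0, -15.7], [0.045, -0.008, 0.253, 0, -15.7]],
  ],
)

```text
clock: 18.6
ee_pos: [620.1, 334.8, 165.0]
tool_rot: [-0.8, -3.036, 0.003]
ft_force: [0.3, 0.2, -3.2]
grip_width: 57.5
grasp_force: 25.0
```

Run:
```python
from h import *
look('saucer_red')
plan((544,380,60,150.5))
```

```text
saucer_red 0.79 [285. 116.  84. 118.] [545.  379.7] 329.5 iou 0.972
shift [0.089, 0.002, 0.106] turn -0.1 rows 2.8
now [620.5 334.7 166.3] phi 150.4 t 18.7 grip 57.6 25.0
```

arm_command(
  commands=[
    [[0.045, 0.045, 0.001, 0.02, 0.6], [0.045, 0.088, 0.002, 0.05, 0.6], [0.045, 0.088, 0.002, 0.09, 0.6], [0.045, 0.088, 0.002, 0.105, 0.6], [0.045, 0.088, 0.002, 0.105, 0.6], [0.045, 0.088, 0.002, 0.105, 0.6], [0.045, 0.088, 0.002, 0.105, 0.6]],
  ],
)

```text
clock: 19.4
ee_pos: [547.0, 380.5, 63.5]
tool_rot: [0.818, 3.031, 0.003]
ft_force: [0.3, -0.4, -2.5]
grip_width: 57.8
grasp_force: 25.0
```

Run:
```python
from h import *
plan((544.6,380,33,149.8))
```

```text
shift [0.002, -0.002, 0.03] turn 0.0 rows 0.6
now [547.  380.5  63.5] phi 149.8 t 19.4 grip 57.8 25.0
```

arm_command(
  commands=[
    [[0.045, 0.001, -0.001, 0.01, 0], [0.045, 0.001, -0.001, 0.02, 0], [0.045, 0.001, -0.001, 0.027, 0], [0.045, 0.001, -0.001, 0.03, 0], [0.045, 0.001, -0.001, 0.03, 0]],
  ],
)

```text
clock: 19.9
ee_pos: [544.0, 379.9, 32.7]
tool_rot: [-0.816, -3.033, 0.001]
ft_force: [-4.9, -5.0, 14.1]
grip_width: 57.8
grasp_force: 25.0
```

arm_command(
  commands=[
    [[0.075, 0, 0, 0, 0], [0.075, 0, 0, 0, 0], [0.075, 0, 0, 0, 0], [0.075, 0, 0, 0, 0], [0.075, 0, 0, -0.03, 0], [0.075, 0, 0, -0.075, 0], [0.075, 0, 0, -0.12, 0], [0.075, 0, 0, -0.13, 0]],
  ],
)

```text
clock: 20.7
ee_pos: [545.8, 381.3, 166.7]
tool_rot: [0.815, 3.029, 0.008]
ft_force: [0.1, 0.6, -0.0]
grip_width: 75.3
grasp_force: 0.0
```

Run:
```python
from h import *
look('pot_red','prop_short',z0=6,save='w7')
plan((377,332,150,110))
```

```text
pot_red 0.58 [278. 203.  59.  94.] [543.9 378.7] 149.3 iou 0.984
prop_short 0.78 [152.  87.  55.  52.] [379.5 332.1] 358.2 iou 0.942
prop_short 0.28 [281. 197.  78.  99.] [556.7 354.6] 13.5 iou 0.199
shift [0.12, -0.126, 0.011] turn 39.9 rows 4.6
now [544.1 380.3 161.4] phi 149.9 t 20.85 grip 75.2 0.0
```

View pics/w7.png

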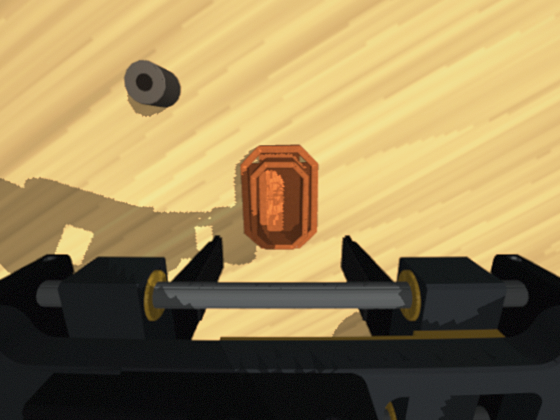

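The red pot sits nested in its saucer at (281,197), and prop_short is at (152,87). Moving to it.

arm_command(
  commands=[
    [[0.08, 0.12, -0.126, 0.011, 39.9], [0.08, 0.12, -0.126, 0.011, 39.9], [0.08, 0.12, -0.126, 0.011, 39.9], [0.08, 0.12, -0.126, 0.011, 39.9], [0.08, 0.12, -0.126, 0.011, 39.9], [0.08, 0.12, -0.126, 0.011, 39.9], [0.08, 0.12, -0.126, 0.011, 39.9]],
  ],
)

```text
clock: 21.55
ee_pos: [377.2, 331.5, 149.5]
tool_rot: [-1.799, -2.575, 0.003]
ft_force: [0.5, 1.2, 0.3]
grip_width: 80.1
grasp_force: 0.0
```

Run:
```python
from h import *
look('prop_short')
plan((377,332,27,110))
```

```text
prop_short 0.82 [283. 209.  41.  51.] [377.3 329.9] 4.7 iou 0.972
shift [0.001, -0.0, 0.123] turn 0.1 rows 2.5
now [377.4 331.5 149.8] phi 110.1 t 21.65 grip 80.1 0.0
```

arm_command(
  commands=[
    [[0.08, -0.001, 0, 0.04, 0], [0.08, -0.001, 0, 0.085, 0], [0.08, -0.001, 0, 0.115, 0], [0.08, -0.001, 0, 0.124, 0], [0.08, -0.001, 0, 0.124, 0], [0.03, -0.001, 0, 0.124, 0], [0.03, -0.001, 0, 0.124, 0], [0.03, -0.001, 0, 0.124, 0]],
  ],
  newtons=25,
)

```text
clock: 22.45
ee_pos: [378.0, 331.0, 27.8]
tool_rot: [1.802, 2.572, 0.003]
ft_force: [-0.6, -0.9, 0.6]
grip_width: 61.2
grasp_force: 0.0
```

arm_command(
  commands=[
    [[0.03, 0, 0, 0, 0], [0.03, 0, 0, 0, 0], [0.03, 0, 0, 0, 0], [0.03, 0, 0, -0.03, 0], [0.03, 0, 0, -0.07, 0], [0.03, 0, 0, -0.12, 0], [0.03, 0, 0, -0.13, 0], [0.03, 0, 0, -0.13, 0]],
  ],
)

```text
clock: 23.25
ee_pos: [377.9, 331.0, 157.9]
tool_rot: [1.802, 2.572, 0.005]
ft_force: [-0.4, 0.5, -1.9]
grip_width: 39.7
grasp_force: 25.0
```

Run:
```python
from h import *
plan((525,-326,155,110))
```

```text
shift [-0.668, -0.086, 0.002] turn -0.0 rows 13.5
now [377.9 331.  157.9] phi 110.0 t 23.25 grip 39.7 25.0
```

arm_command(
  commands=[
    [[0.03, -0.05, -0.006, 0, 0], [0.03, -0.1, -0.013, 0, 0], [0.03, -0.15, -0.019, 0, 0], [0.03, -0.2, -0.026, 0, 0], [0.03, -0.25, -0.032, 0, 0], [0.03, -0.3, -0.039, 0, 0], [0.03, -0.35, -0.045, 0, 0], [0.03, -0.35, -0.045, 0, 0]],
  ],
)

```text
clock: 24.05
ee_pos: [455.2, -18.1, 154.7]
tool_rot: [-1.808, -2.567, 0.002]
ft_force: [-0.1, 0.1, -1.4]
grip_width: 39.8
grasp_force: 25.0
```

arm_command(
  commands=[
    [[0.03, -0.05, -0.006, 0, 0], [0.03, -0.1, -0.013, 0, 0], [0.03, -0.15, -0.019, 0, 0], [0.03, -0.2, -0.026, 0, 0], [0.03, -0.25, -0.032, 0, 0], [0.03, -0.3, -0.039, 0, 0], [0.03, -0.318, -0.041, 0, 0], [0.03, -0.318, -0.041, 0, 0]],
  ],
)

```text
clock: 24.85
ee_pos: [524.5, -328.3, 153.7]
tool_rot: [-1.804, -2.568, 0.0]
ft_force: [-0.2, 0.3, -2.0]
grip_width: 39.3
grasp_force: 25.0
```

Run:
```python
from h import *
look(save='w8')
plan((525,-326,35,110))
```

```text
shift [-0.0, 0.001, 0.119] turn -0.1 rows 2.4
now [ 524.1 -326.5  154. ] phi 109.9 t 24.9 grip 39.4 25.0
```

View pics/w8.png

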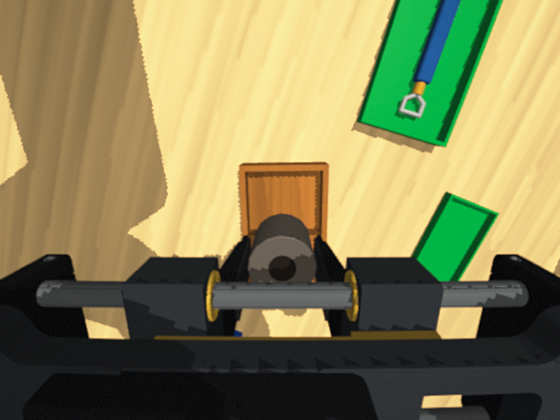

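The crate edges at columns 240–328 are centred on the held prop. Lowering.

arm_command(
  commands=[
    [[0.03, 0, 0, 0.04, 0], [0.03, 0, 0, 0.08, 0], [0.03, 0, 0, 0.105, 0], [0.03, 0, 0, 0.116, 0], [0.03, 0, 0, 0.119, 0], [0.03, 0, 0, 0.119, 0], [0.03, 0, 0, 0.119, 0]],
  ],
)

```text
clock: 25.6
ee_pos: [525.3, -326.6, 38.9]
tool_rot: [1.801, 2.572, -0.0]
ft_force: [0.0, -0.3, -2.0]
grip_width: 39.5
grasp_force: 25.0
```

arm_command(
  commands=[
    [[0.03, 0, 0, 0.004, 0], [0.03, 0, 0, 0.004, 0], [0.03, 0, 0, 0.004, 0]],
  ],
)

```text
clock: 25.9
ee_pos: [524.8, -326.7, 34.0]
tool_rot: [1.803, 2.572, -0.0]
ft_force: [0.1, -0.5, -0.9]
grip_width: 39.5
grasp_force: 25.0
```

Contact is just starting. I'll go down 1 mm more, release and lift clear, then pull back for a check.

arm_command(
  commands=[
    [[0.03, 0, 0, 0.001, 0], [0.06, 0, 0, 0.001, 0], [0.06, 0, 0, 0.001, 0], [0.06, 0, 0, 0.001, 0], [0.06, 0, 0, -0.03, 0], [0.06, 0, 0, -0.075, 0], [0.06, 0, 0, -0.12, 0], [0.06, 0, 0, -0.16, 0]],
  ],
)

```text
clock: 26.7
ee_pos: [524.7, -326.6, 195.9]
tool_rot: [1.802, 2.572, -0.0]
ft_force: [0.9, 0.4, -0.0]
grip_width: 59.9
grasp_force: 0.0
```

arm_command(
  commands=[
    [[0.06, -0.04, 0, 0, 0], [0.06, -0.08, 0, 0, 0], [0.06, -0.12, 0, 0, 0], [0.06, -0.16, 0, 0, 0], [0.06, -0.2, 0, -0.03, 0], [0.06, -0.24, 0, -0.06, 0], [0.06, -0.24, 0, -0.06, 0], [0.06, -0.24, 0, -0.06, 0]],
  ],
)

```text
clock: 27.5
ee_pos: [606.5, -552.6, 252.9]
tool_rot: [-1.804, -2.572, -0.0]
ft_force: [-0.2, 0.3, -1.1]
grip_width: 59.9
grasp_force: 0.0
```

Run:
```python
from h import *
w=cams.read_camera('wrist');t=cams.read_camera('top')
a=cv2.resize(w[:300,100:460],(400,333));b=cv2.resize(t[150:325,60:410],(800,400),interpolation=cv2.INTER_CUBIC)
s=cams.read_camera('scene')[90:360,120:470];
o=np.zeros((600,800,3),np.uint8);o[:260,:400]=cv2.resize(w[:320,60:500],(400,260));o[:260,400:]=cv2.resize(s,(400,260));o[260:]=cv2.resize(b,(800,340))
cv2.imwrite("pics/end.png",o[:,:,::-1])
c=cams.get_calibration('top')
for n,z in(('pot_red',6),('pot_white',6),('saucer_red',0),('saucer_white',0),('prop_tall',6),('prop_short',6),('jar',0)):
    for d in cut_out('top',n)[:2]:
        p,q=fit(n,d['pixels'],c,z);print(n,round(d['p'],2),np.round(p[:2],1),round(np.degrees(p[2])%180,1),round(q,2))
plan()
```

```text
pot_red 0.74 [547.9 379.5] 150.9 0.96
pot_white 0.65 [607.3 146. ] 161.3 0.96
saucer_red 0.61 [547.5 379.5] 146.6 0.79
saucer_white 0.68 [604.8 145. ] 159.2 0.85
jar 0.68 [598.4  -0.6] 11.3 0.93
jar 0.26 [540.  363.4] 176.4 0.42
now [ 606.7 -551.8  253.7] phi 110.0 t 28.0 grip 59.8 0.0
```

View pics/end.png

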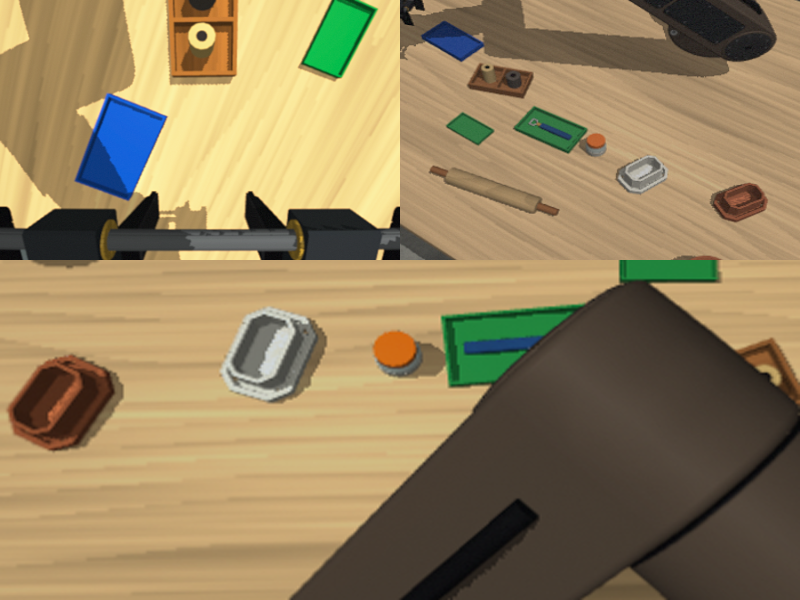

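The composite shows both props upright in separate bays, the tool flat in the tray, and both planters nested in their saucers. Their poses match the saucers to about 1 mm, and the jar has not moved. Handing in.

```bash
python3 -c "
from cell import env
print(env.job_done())"
```

```text
the job is handed in; nothing more can be done
None
```

I handed the job in at about 28 s: both planters are in their own saucers, the props stand one in each half of the crate, the tool lies flat in the larger green tray, and the jar is unmoved; the hand-in returned no verdict.

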